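# Show a drilled spacer bar to the inspection camera

## Task

The wooden spacer bar in the drilling jig has just been drilled: swing the jig's leaf right over by its ball knob until it stands open by itself, then lift the bar out. Hold the bar's underside up to the tilted inspection camera, 100 mm in front of the lens glass, centred on the lens and square to it, with the bar's long side running level across the picture. Finish while still holding it there, motionless in the air, and do not bump the camera or push the other things on the table about.

Things in the scene. Friction and masses are not known exactly. Their poses are not given: they have to be found in the camera images.
- jig: Aluminium leaf drilling jig, bolted to the table: base plate 155 x 120 x 14 mm. Origin on the table under the middle of the bar's nest; the plate runs from 65 mm on its -x side to 90 mm on its +x side. x points from the ball knob's side to the hinge, y along the hinge pin, z up. The hinge lugs begin 63 mm behind the nest's middle (+x) and are 60 mm high.
- leaf (a joint): Hinge of the jig's leaf: 0 = shut, level, just over the bar; grows as the knob swings up and over to the jig's +x; 1.57 = upright; stops at 1.9, leaning back, where it stays by its weight; below about 1.5 it falls shut. Almost no friction. Aluminium plate 116 x 64 x 10 mm, 0.25 kg, with three drill bushes; shut, its underside is 47 mm above the table and only the bar's two ends show.
- leaf_knob (a point): Centre of the black ball knob (28 mm diameter) on an 8 mm steel rod at the leaf's free end; shut, it is 52 mm above the table and 76 mm from the nest's middle towards the jig's -x. It travels on an arc of 150 mm radius about the hinge pin. The rod joins it from the leaf's side.
- leaf_hinge (a point): Middle of the leaf's hinge pin, 51 mm above the table, 74 mm from the nest's middle towards the jig's +x. The pin runs along the jig's y.
- bar: The work: light beech spacer bar 24 x 80 x 18 mm (x, y, z), 26 g, with three 6 mm through holes 20 mm apart along y. Origin at the centre of its underside, 28 mm above the table when it lies in the jig with its axes parallel to the jig's. To be held across the 24 mm width.
- camera: Inspection camera's stand, bolted down: grey base plate 200 x 110 x 10 mm, two dark uprights (107 mm high, 42 mm either side) and between them the tilting head, pivot 90 mm above the table, 140 mm from the origin along the stand's +x. Origin on the table at the middle of the plate's front (-x) edge. The head looks up, leaning 14 to 26 degrees from vertical towards the stand's -x.
- lens (a point): Centre of the lens glass, in the middle of the white ring light (70 mm diameter) on top of the black camera barrel (48 mm diameter), 45 mm from the tilt pivot. z is the line of sight, out of the lens, up and leaning; y is level and runs across the picture (along the tilt pivot); x runs up and down the picture.
- drill: Bystander: black and red cordless drill lying on its side, about 185 x 240 x 64 mm. Origin on the table under its barrel; y runs along the barrel to the bit.
- bead_tray: Bystander: white tray of wooden beads, 150 x 200 x 28 mm. Origin at the centre of its underside.
- jar: Bystander: clear jar of beads with a black cap, 72 mm diameter, 94 mm high. Origin at the centre of its underside.
- brush: Bystander: wooden chip brush lying flat, 200 x 42 x 20 mm, along its x (handle to -x). Origin on the table under it.
- nest (a point): Middle of the bar's nest, 28 mm above the table, at the tops of two steel rest pads (30 mm either side along the jig's y). Four 5 mm pins (16.5 mm before and behind, 34 mm either side) and an end stop at each end, all 40 mm high above the table, locate the bar with 1 to 2 mm play: it lifts straight up. Beside the middle 50 mm of its long sides there is room for fingers down to the base plate.
Not all that is in view belongs to the job. Several things have the shape of the camera; the one meant has the colours described above.

How it is judged:
By the outcome, as a careful person would: the job done as asked, in the order asked, and still so for the second after the job is handed in, while the arm keeps its last pose, push and grip.
It also fails if it takes over 53 s, if anything falls off the work surface, if the arm or the gripper's body presses on something with over 40 N, if the wrist force passes 120 N, or if a joint passes its speed limit or range.

## Robot

A 7-joint arm with a two-finger parallel gripper is mounted at the origin on the work surface. World frame = base frame: x ahead of the robot, y to its left, z up, the work surface at z = 0. Lengths are in mm, angles in rad, forces in N, time in s.
With the tool pointing down it reaches from about 425 to 1025 mm from the base axis. Payload 3.6 kg.
Tool frame: the origin (TCP) lies at the very end of the fingers, on their centre line; the grasp point (between the pads) lies manip.grip_point_offset behind it (manip.grip_point_offset is the distance from the TCP to the grasp point, in mm); z points along the fingers, x is the direction in which the jaws open and shut, and the axes are right-handed (so a half turn about z gives the same grasp; the last joint's range is limited). The gripper opens to 85 mm and grips with 20 to 120 N. Pads are 22 mm wide; open, the fingers measure 114 mm over their backs; the gripper's body (76 mm by 85 mm) begins 54 mm behind the grasp point. The pads swing forward as they close: fully open they stand 13 mm farther back than shut.
Start: joints at [1.111, 0.591, 0.048, 1.609, -0.033, 0.943, -0.034], TCP at [260.009, -676.776, 231.302] pointing down, gripper open.
Joint ranges: [-2.69, 2.69], [-0.47, 2.24], [-1.27, 1.36], [0.19, 2.51], [-1.53, 4.68], [0.08, 2.07], [-3.09, 3.09]. Speed limits (rad/s): [2.57, 2.57, 3.14, 3.14, 3.14, 3.14, 3.14].

## Interface

Orientations are given as a 3x3 rotation matrix whose columns are the frame's x, y, z axes.
In Python, from station import manip, optics, nets gives the robot as it stands. The module is installed in compiled form; this text tells all that it offers.
- The arm moves only by the tool move_arm, never from a script. Its argument "commands" is a list of rows, each a list of 5 numbers: the closure, from 0 (fully open) to 1 (shut), then the shift along the tool's x, y, z in mm, then the turn about the tool's z in rad. In form: [[grip, dx, dy, dz, twist], ...]. A call has 1 to 20 rows; each row is the pose to reach, as a shift and turn from the pose measured when the call began, along the tool's axes at that moment; what a row does not reach only later rows make up. A row lasts 1/12 s, in which the tool goes at most 41.7 mm and 7.16 degrees, less where a joint would pass 70% of its speed; a pose out of reach is approached as far as the arm can. A call with a gripper value outside its range is refused whole. The fingers move at their own pace and stop on an object; the grip force is fixed at half the most. Time passes only in rows, so rows that repeat a pose let the fingers close. It gives the time, the measured TCP pose, the force and the opening at its end, in the units of the state.
- manip.observe(): the state, without advancing time (a new reading comes with each control period).
- optics.snapshot(name): name is "scene" or "top"; returns a dict with "pixels" (384x512x3 uint8, red, green, blue), "K" (3x3 intrinsics, pixels), "distortion" ([k1, k2, p1, p2, k3] as OpenCV has them; the pictures are not rectified), "R" (3x3) and "t" (3): a world point X has camera coordinates R X + t. Camera axes: x right, y down, z forward; pixel columns grow to the right and rows downward; lengths in mm; the calibration is good to about 2 mm. A picture is of the moment at which its call begins. There is no depth.
- manip.job_done(): hands the job in, once; it reports no verdict.
Trained networks look in a picture, given as the dict that the camera call returned (one of the last four; its "shot" number tells which), for a name from the list of things; names that differ only in an ending like _2 or _b are one class to them, and where a whole thing is asked for, a point or a joint stands for the part that bears it (a point fixed in the world has none). Each returns a list of dicts, best first, with "p" (0 to 1); they miss things now and then, are a little off and sometimes report something else, mostly with a low value. They report only what shows in the picture. A call takes as long as a camera call. They do not tell look-alikes from the thing itself.
- nets.search_frame(query, picture): "rect" ([centre column, centre row, width, height] in pixels, round what is visible of it).
The state is a dict: "t": time; "q": joint angles; "dq": joint speeds; "joint_efforts": joint torques, N m; "tcp_pos": TCP position; "eef_rot": TCP orientation; "wrist_force": force on the tool from outside, world axes, zero at the start; "ft_torque": the same for the moment, N m; "gripper_width": finger opening in mm.
Only numpy, scipy, OpenCV 4.12 (cv2) and the standard library are available. Lean on these libraries where they do the work, as an engineer would, in place of code of your own. Each camera call takes 0.05 s, during which the arm holds its last target. There are 200 camera calls.

## Working session

There is one attempt and no reset: what is moved stays moved. The work goes in short steps, Python scripts to look and compute and a tool call to move; the robot and the scene stay as the last step left them, time stands still between calls to the robot, and variables do not carry over. Pictures are saved under pics/ and viewed, about 8 in all and at most 12, crops included, and the job is handed in when it is done.

Besides the shell and the picture viewer there is one more tool, called after "Emit:" as a command line: name --pt "numbers of a row" for each row, then --argument value for the rest. move_arm: Moves the arm, as the interface text tells. Its arguments: {"type":"object","properties":{"commands":{"type":"array","items":{"type":"array","items":{"type":"number"}}}},"required":["commands"]}

```bash
mkdir -p pics
cat > h.py <<'E'
import numpy as np, cv2
from station import manip, optics, nets
def snap(name,fn=None):
    s=optics.snapshot(name)
    if fn: cv2.imwrite('pics/'+fn,cv2.cvtColor(s['pixels'],cv2.COLOR_RGB2BGR))
    return s
def proj(s,X):
    return cv2.projectPoints(np.atleast_2d(np.array(X,float)),cv2.Rodrigues(np.array(s['R'],float))[0],np.array(s['t'],float),np.array(s['K'],float),np.array(s['distortion'],float))[0][:,0]
def ray(s,px):
    u=cv2.undistortPoints(np.array([[px]],float),np.array(s['K'],float),np.array(s['distortion'],float))[0,0]
    R=np.array(s['R']);d=R.T@np.array([u[0],u[1],1]);return -R.T@np.array(s['t']),d/np.linalg.norm(d)
def onz(s,px,z):
    c,d=ray(s,px);return c+d*(z-c[2])/d[2]
E
python3 - <<'E'
from h import *
np.set_printoptions(precision=3,suppress=True)
a=snap('scene');b=snap('top')
im=[cv2.cvtColor(s['pixels'],cv2.COLOR_RGB2BGR) for s in(a,b)]
for i,n in zip(im,('scene','top')): cv2.imwrite(f'pics/{n}0.png',cv2.resize(i,(800,600),interpolation=cv2.INTER_CUBIC)); 
for s,n in((a,'scene'),(b,'top')):
    print(n,'cam',ray(s,(256,192)))
    for q in ['jig','leaf','leaf_knob','leaf_hinge','bar','camera','lens','drill','bead_tray','jar','brush']:
        r=nets.search_frame(q,s)
        print(q,[(np.round(x['rect']).tolist(),round(x['p'],2)) for x in r[:5]])
o=manip.observe();print(o); print(manip.grip_point_offset)
E
```

```text
scene cam (array([1375.318,  376.985,  907.466]), array([-0.689, -0.325, -0.648]))
jig [([191.0, 191.0, 54.0, 47.0], 0.78)]
leaf [([189.0, 185.0, 35.0, 32.0], 0.69)]
leaf_knob [([191.0, 185.0, 39.0, 36.0], 0.75), ([460.0, 281.0, 89.0, 102.0], 0.63)]
leaf_hinge [([189.0, 185.0, 39.0, 37.0], 0.79)]
bar [([130.0, 177.0, 70.0, 46.0], 0.38)]
camera [([338.0, 276.0, 54.0, 69.0], 0.78), ([371.0, 209.0, 54.0, 60.0], 0.6), ([221.0, 253.0, 27.0, 37.0], 0.48)]
lens [([372.0, 195.0, 34.0, 35.0], 0.9), ([344.0, 264.0, 34.0, 37.0], 0.89)]
drill [([458.0, 281.0, 95.0, 96.0], 0.9)]
bead_tray [([130.0, 177.0, 73.0, 46.0], 0.82)]
jar [([220.0, 251.0, 30.0, 40.0], 0.77)]
brush [([263.0, 223.0, 35.0, 46.0], 0.83), ([192.0, 185.0, 41.0, 36.0], 0.57)]
top cam (array([ 201.933,   -0.746, 1749.856]), array([ 0.174, -0.004, -0.985]))
jig [([322.0, 192.0, 35.0, 47.0], 0.95)]
leaf [([325.0, 194.0, 22.0, 46.0], 0.57)]
leaf_knob [([325.0, 190.0, 19.0, 47.0], 0.82)]
leaf_hinge [([326.0, 192.0, 18.0, 49.0], 0.57), ([264.0, 133.0, 18.0, 25.0], 0.28), ([391.0, 188.0, 56.0, 44.0], 0.15)]
bar []
camera [([178.0, 157.0
[... 232 characters left out ...]
264.0, 134.0, 20.0, 22.0], 0.88), ([323.0, 192.0, 18.0, 49.0], 0.57)]
brush [([253.0, 186.0, 10.0, 58.0], 0.77), ([177.0, 143.0, 19.0, 24.0], 0.71)]
{'t': 1.2, 'q': array([ 1.111,  0.591,  0.048,  1.609, -0.033,  0.943, -0.034]), 'dq': array([-0.001, -0.001, -0.001, -0.002,  0.001, -0.002,  0.   ]), 'joint_efforts': array([ -0.001, -54.865,   1.546, -19.853,   0.009,   0.002,  -0.   ]), 'tcp_pos': array([ 259.996, -676.779,  231.318]), 'eef_rot': array([[ 0.359, -0.933, -0.   ],
       [-0.933, -0.359, -0.   ],
       [ 0.   ,  0.   , -1.   ]]), 'wrist_force': array([ 0.01 , -0.833,  0.472]), 'ft_torque': array([-0.075, -0.031,  0.02 ]), 'gripper_width': 85.18531970796977}
18.700000000000003
```

Run:
```python
import cv2,numpy as np
a=cv2.imread('pics/scene0.png');b=cv2.imread('pics/top0.png')
# overview scene central + top
cv2.imwrite('pics/ov1.png',a)
cv2.imwrite('pics/ov2.png',b)
```

```text
(no output)
```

View pics/scene0.png

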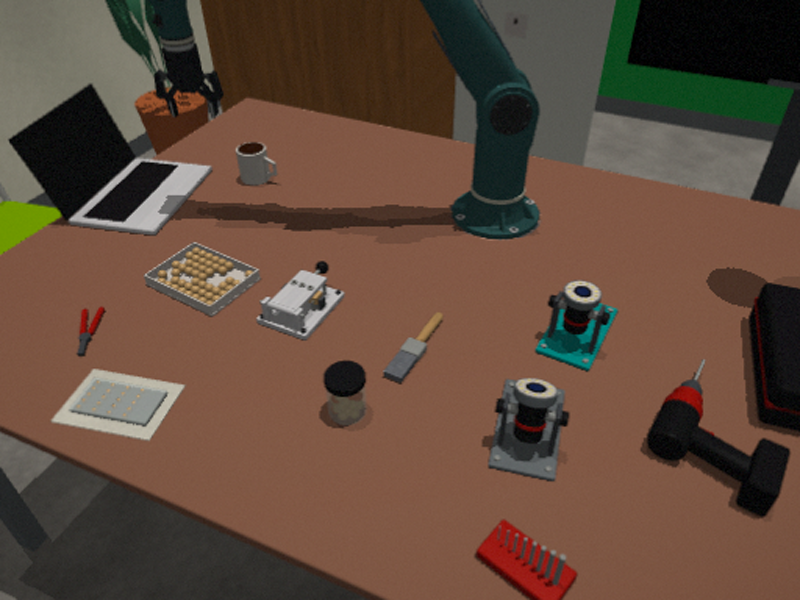

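View pics/top0.png

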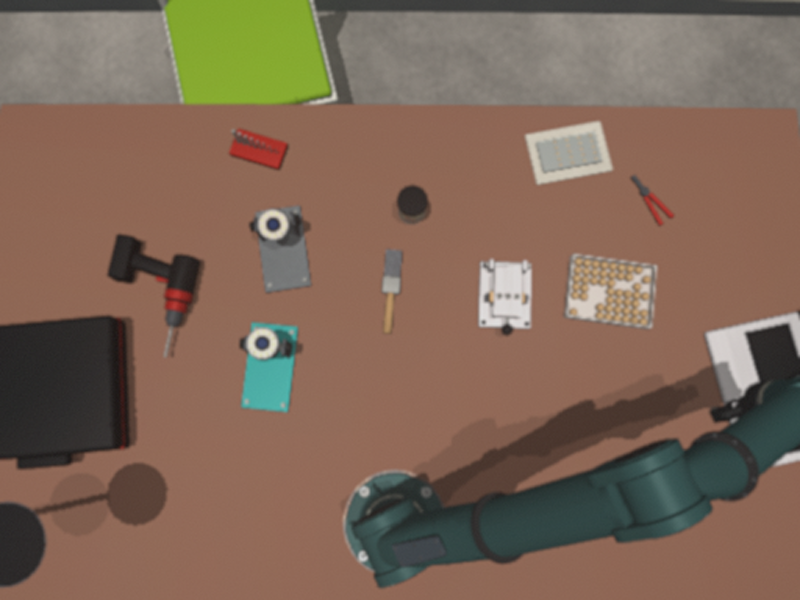

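The things that could be taken for the camera are the grey stand (scene px ~(527,425)/800, top ~(280,245)) and the teal stand (scene ~(578,320), top ~(268,365)). The description has a grey plate, so I choose the grey one. The knob is the black ball at scene (322,267), top (507,329). Next is one close crop to check.

Run:
```python
from h import *
a=snap('scene','s1.png');b=snap('top','t1.png')
f=lambda s,c,r,k:cv2.resize(cv2.cvtColor(s['pixels'],cv2.COLOR_RGB2BGR)[r:r+300//k,c:c+400//k],(400,300),interpolation=cv2.INTER_CUBIC)
def grid(t,c,r,k):
    for i in range(0,400//k,10): cv2.putText(t,str(c+i),(i*k,10),0,.32,(0,255,255),1);cv2.line(t,(i*k,12),(i*k,18),(0,255,255),1)
    for i in range(0,300//k,10): cv2.putText(t,str(r+i),(0,i*k+4),0,.32,(0,255,255),1)
    return t
T=[(a,300,237,4),(a,150,155,4),(b,145,125,5),(b,290,162,5)]
t=[grid(f(*x),*x[1:]) for x in T]
cv2.imwrite('pics/m1.png',np.vstack([np.hstack(t[:2]),np.hstack(t[2:])]))
```

```text
(no output)
```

View pics/m1.png

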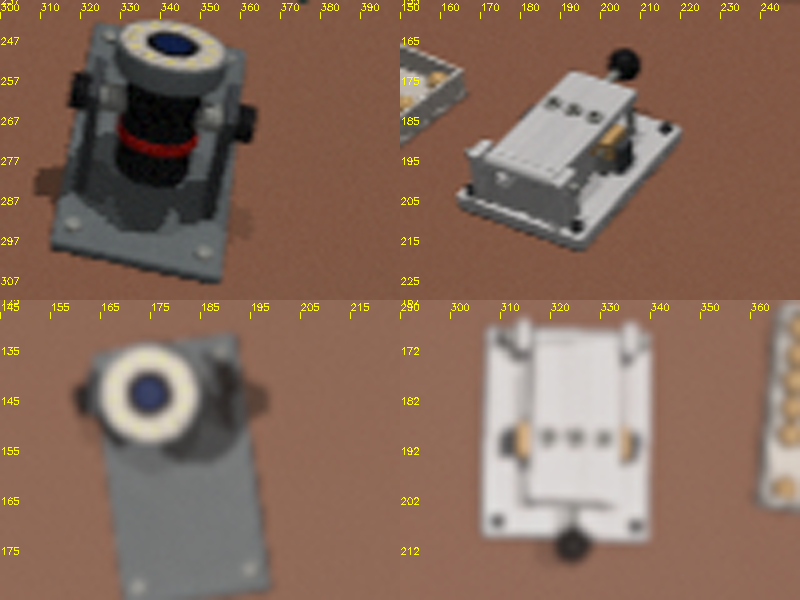

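The crop shows the meant stand: grey plate, dark uprights, black barrel with white ring (scene ring ~(344,249), top ring ~(174,144)). The jig is shut, with its knob towards the robot (scene ~(206,171), top ~(324,211)).

```bash
cat > fit.py <<'E'
from h import *
from scipy.optimize import least_squares
np.set_printoptions(precision=2,suppress=True)
a=snap('scene');b=snap('top')
def cen(s,c,r,w,h,mode):
    p=s['pixels'][r:r+h,c:c+w].astype(float);m=p.min(2)>140 if mode=='w' else p.max(2)<45
    n,l,st,ce=cv2.connectedComponentsWithStats(m.astype(np.uint8));i=1+np.argmax(st[1:,4])
    if mode=='w':
        cn=cv2.findContours((l==i).astype(np.uint8),cv2.RETR_EXTERNAL,cv2.CHAIN_APPROX_NONE)[0][0];e=cv2.fitEllipse(cn);print('ell',e);return np.array(e[0])+[c,r]
    return ce[i]+[c,r]
q=lambda p,k,o:(np.array(p)+.5)/k-.5+np.array(o)
la=cen(a,326,238,34,20,'w');lb=cen(b,162,130,26,28,'w');ka=cen(a,200,160,14,16,'k');kb=cen(b,318,204,14,14,'k')
print('lens px',la,lb,'knob',ka,kb)
def tri(pa,pb):
    (c1,d1),(c2,d2)=ray(a,pa),ray(b,pb);t=np.linalg.lstsq(np.c_[d1,-d2],c2-c1,rcond=None)[0]
    A,B=c1+t[0]*d1,c2+t[1]*d2;return (A+B)/2,np.linalg.norm(A-B)
print('tri lens',tri(la,lb),'knob',tri(ka,kb))
R=lambda y:np.array([[np.cos(y),-np.sin(y),0],[np.sin(y),np.cos(y),0],[0,0,1]])
S=[(a,q((52,240),4,(300,237)),(200,1,10)),(a,q((50,248),4,(300,237)),(200,1,0)),(a,q((220,283),4,(300,237)),(200,-1,0)),(a,q((243,48),4,(300,237)),(0,-1,10)),(a,q((97,25),4,(300,237)),(0,1,10)),
 (b,q((125,297),5,(145,125)),(0,1,10)),(b,q((268,285),5,(145,125)),(0,-1,10)),(b,q((235,33),5,(145,125)),(200,-1,10)),(a,la,'L'),(b,lb,'L')]
def resS(p):
    o=[]
    for s,px,m in S:
        X=[140-45*np.sin(p[3]),0,90+45*np.cos(p[3])] if m=='L' else [m[0],(55)*m[1],m[2]]
        o+=list(proj(s,R(p[2])@X+[p[0],p[1],0])[0]-px)
    return np.array(o)
f=least_squares(resS,[600,250,0,.35],loss='soft_l1');print('stand',f.x,np.degrees(f.x[2:]));print(resS(f.x).reshape(-1,2))
p=f.x;print('lens model',R(p[2])@[140-45*np.sin(p[3]),0,90+45*np.cos(p[3])]+[p[0],p[1],0],'cov deg',np.degrees(np.sqrt(np.diag(np.linalg.inv(f.jac.T@f.jac)))*.4))
J=[(b,q((82,237),5,(290,162)),(-65,60,14)),(b,q((250,241),5,(290,162)),(-65,-60,14)),(b,q((87,28),5,(290,162)),(90,60,14)),(b,q((252,31),5,(290,162)),(90,-60,14)),
(a,q((183,248),4,(150,155)),(90,60,0)),(a,q((281,127),4,(150,155)),(-65,60,14)),(a,q((58,196),4,(150,155)),(90,-60,14)),(a,ka,(-76,0,52)),(b,kb,(-76,0,52))]
def resJ(p): return np.concatenate([proj(s,R(p[2])@X+[p[0],p[1],0])[0]-px for s,px,X in J])
g=least_squares(resJ,[600,-200,0],loss='soft_l1');print('jig',g.x,np.degrees(g.x[2]));print(resJ(g.x).reshape(-1,2))
print('knob',R(g.x[2])@[-76,0,52]+[g.x[0],g.x[1],0])
E
python3 fit.py
```

```text
ell ((16.920251846313477, 9.843046188354492), (9.002836227416992, 22.97364616394043), 101.53857421875)
ell ((12.155887603759766, 13.099104881286621), (17.926788330078125, 18.49987030029297), 131.58035278320312)Traceback (most recent call last):
  File "fit.py", line 12, in <module>
    la=cen(a,326,238,34,20,'w');lb=cen(b,162,130,26,28,'w');ka=cen(a,200,160,14,16,'k');kb=cen(b,318,204,14,14,'k')
                                                                                           ~~~^^^^^^^^^^^^^^^^^^^^^
  File "fit.py", line 7, in cen
    n,l,st,ce=cv2.connectedComponentsWithStats(m.astype(np.uint8));i=1+np.argmax(st[1:,4])
                                                                       ~~~~~~~~~^^^^^^^^^^
    return _wrapfunc(a, 'argmax', axis=axis, out=out, **kwds)
    return bound(*args, **kwds)
ValueError: attempt to get argmax of an empty sequence
```

```bash
sed -i 's/p.max(2)<45/p.max(2)<80/' fit.py; python3 fit.py
```

```text
ell ((17.22620391845703, 9.975802421569824), (9.616900444030762, 24.58695411682129), 101.10490417480469)
ell ((12.155887603759766, 13.099104881286621), (17.926788330078125, 18.49987030029297), 131.58035278320312)
lens px [343.23 247.98] [174.16 143.1 ] knob [205.69 170.52] [323.94 210.58]
tri lens (array([657.95, 277.23, 134.75]), np.float64(0.36471497771330164)) knob (array([ 435.92, -250.98,   54.88]), np.float64(2.223202195347964))
stand [533.97 254.2    0.17   0.32] [ 9.99 18.47]
[[ 42.74   9.93]
 [ 42.65  10.23]
 [-42.8   -7.61]
 [-37.5   -6.78]
 [ 37.09   5.98]
 [  0.36   3.36]
 [  1.27   0.84]
 [  0.03  -0.19]
 [ -0.5    0.37]
 [  0.5    0.19]]
lens model [657.81 276.   132.68] cov deg [71.45 74.49  0.54  2.41]
jig [ 510.63 -254.71   -0.03] -1.6626644898985299
[[ 0.57 -0.24]
 [-0.08  0.09]
 [ 0.21  0.02]
 [-0.35  0.54]
 [ 0.32  1.5 ]
 [ 0.48  0.05]
 [-0.56 -0.03]
 [ 0.2   0.4 ]
 [ 0.6   0.33]]
knob [ 434.66 -252.51   52.  ]
```

```bash
sed -i "s/(200,1,10)),(a,q((50,248),4,(300,237)),(200,1,0)),(a,q((220,283),4,(300,237)),(200,-1,0)),(a,q((243,48),4,(300,237)),(0,-1,10)),(a,q((97,25),4,(300,237)),(0,1,10))/(200,-1,10)),(a,q((50,248),4,(300,237)),(200,-1,0)),(a,q((220,283),4,(300,237)),(200,1,0)),(a,q((243,48),4,(300,237)),(0,1,10)),(a,q((97,25),4,(300,237)),(0,-1,10))/; s/(b,q((125,297),5,(145,125)),(0,1,10)),//" fit.py; python3 fit.py|sed -n 5,20p
```

```text
stand [532.16 255.08   0.17   0.28] [ 9.74 16.32]
[[-0.26  0.27]
 [-0.07  0.57]
 [ 0.32  1.05]
 [ 1.04 -0.04]
 [-0.51 -1.41]
 [ 1.02  1.38]
 [ 0.02  0.3 ]
 [ 0.07  0.35]
 [ 0.3   0.19]]
lens model [657.69 276.62 133.19] cov deg [38.26 49.7   0.29  1.78]
jig [ 510.59 -254.73   -0.03] -1.6583111580459697
[[ 0.57 -0.23]
 [-0.07  0.1 ]
 [ 0.21  0.04]
 [-0.35  0.55]
```

Emit:
move_arm --pt "0 -334 -316 100 0.396" --pt "0 -334 -316 100 0.396" --pt "0 -334 -316 100 0.396" --pt "0 -334 -316 100 0.396" --pt "0 -334 -316 100 0.396" --pt "0 -334 -316 100 0.396" --pt "0 -334 -316 100 0.396" --pt "0 -334 -316 100 0.396" --pt "0 -334 -316 100 0.396" --pt "0 -334 -316 100 0.396" --pt "0 -334 -316 100 0.396" --pt "0 -334 -316 100 0.396" --pt "0 -334 -316 100 0.396" --pt "0 -334 -316 100 0.396"

```text
t: 2.77
tcp_pos: [435.7, -251.3, 131.4]
eef_rot: [[-0.027, -1.0, 0.0], [-1.0, 0.027, -0.0], [0.0, -0.0, -1.0]]
wrist_force: [0.4, -1.3, -0.2]
gripper_width: 85.3
```

Run:
```python
from h import *
np.set_printoptions(precision=4,suppress=True)
o=manip.observe();print(o['t'],o['tcp_pos'],o['eef_rot'],o['q'],o['gripper_width'])
a=snap('scene');b=snap('top')
f=lambda s,c,r:cv2.resize(cv2.cvtColor(s['pixels'],cv2.COLOR_RGB2BGR)[r:r+75,c:c+100],(400,300),interpolation=cv2.INTER_CUBIC)
cv2.imwrite('pics/m2.png',np.hstack([f(a,150,130),f(b,275,155)]))
```

```text
2.7667 [ 435.7473 -251.2626  131.3626] [[-0.0269 -0.9996  0.0002]
 [-0.9996  0.0269 -0.0003]
 [ 0.0003 -0.0002 -1.    ]] [ 0.3361  0.4747  0.128   2.1866 -0.1247  0.4865 -1.0373] 85.26095916592332
```

View pics/m2.png

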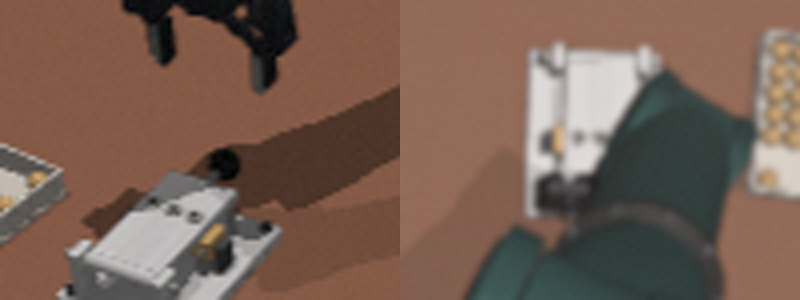

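The fingers straddle the knob (scene crop ~(222,165)); the jaws run along the hinge pin. Descend and grip.

Emit:
move_arm --pt "0 0.5 0.5 50 0" --pt "0 0.5 0.5 85 0" --pt "0 0.5 0.5 100 0" --pt "0 0.5 0.5 100 0" --pt "1 0.5 0.5 100 0" --pt "1 0.5 0.5 100 0" --pt "1 0.5 0.5 100 0" --pt "1 0.5 0.5 100 0" --pt "1 0.5 0.5 100 0" --pt "1 0.5 0.5 100 0" --pt "1 0.5 0.5 100 0" --pt "1 0.5 0.5 100 0"

```text
t: 3.87
tcp_pos: [435.4, -252.5, 33.5]
eef_rot: [[-0.031, -1.0, 0.002], [-1.0, 0.031, 0.0], [-0.0, -0.002, -1.0]]
wrist_force: [0.0, 3.9, 11.9]
gripper_width: 25.1
```

Emit:
move_arm --pt "1 0 -0.7 -15 0" --pt "1 0 -3 -30 0" --pt "1 0 -6.7 -44.3 0" --pt "1 0 -11.8 -58.4 0" --pt "1 0 -11.8 -58.4 0"

```text
t: 4.28
tcp_pos: [449.5, -252.9, 94.5]
eef_rot: [[-0.029, -1.0, 0.007], [-1.0, 0.029, -0.001], [0.001, -0.007, -1.0]]
wrist_force: [2.1, 0.0, -3.3]
gripper_width: 25.1
```

Run:
```python
from h import *
np.set_printoptions(precision=4,suppress=True)
o=manip.observe();print(o['t'],o['tcp_pos'],o['eef_rot'],o['q'],o['gripper_width'],o['wrist_force'],o['ft_torque'])
a=snap('scene')
cv2.imwrite('pics/m3.png',cv2.resize(cv2.cvtColor(a['pixels'],cv2.COLOR_RGB2BGR)[130:220,150:270],(600,450),interpolation=cv2.INTER_CUBIC))
```

```text
4.2833 [ 449.5385 -252.8887   94.463 ] [[-0.0289 -0.9996  0.0071]
 [-0.9996  0.0289 -0.0014]
 [ 0.0012 -0.0071 -1.    ]] [ 0.3445  0.5488  0.1092  2.1827 -0.1477  0.4098 -1.0267] 25.142698791215157 [ 2.1115  0.0447 -3.2605] [ 0.0675 -0.2558  0.0378]
```

View pics/m3.png

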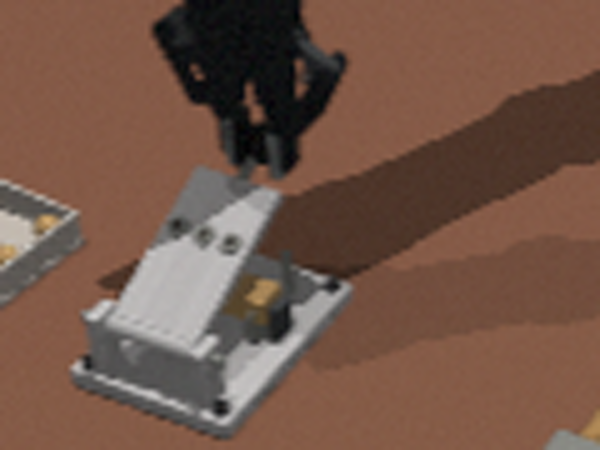

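The leaf is rising with the knob between the pads. Continue the arc to about 1.8 rad.

Emit:
move_arm --pt "1 0 -6.8 -13.3 0" --pt "1 0 -14.9 -26 0" --pt "1 0 -24.2 -37.7 0" --pt "1 0 -34.7 -48.5 0" --pt "1 0 -46.1 -58.1 0" --pt "1 0 -58.5 -66.6 0" --pt "1 0 -71.6 -73.8 0" --pt "1 0 -85.5 -79.7 0" --pt "1 0 -99.8 -84.1 0" --pt "1 0 -114.5 -87.1 0" --pt "1 0 -129.4 -88.6 0" --pt "1 0 -144.4 -88.6 0" --pt "1 0 -159.3 -87.1 0" --pt "1 0 -168.2 -85.5 0" --pt "1 0 -168.2 -85.5 0" --pt "1 0 -168.2 -85.5 0"

```text
t: 5.67
tcp_pos: [615.6, -257.6, 179.0]
eef_rot: [[-0.029, -1.0, 0.004], [-1.0, 0.029, -0.001], [0.001, -0.004, -1.0]]
wrist_force: [0.1, -0.3, 0.0]
gripper_width: -0.1
```

Run:
```python
from h import *
a=snap('scene')
cv2.imwrite('pics/m4.png',cv2.resize(cv2.cvtColor(a['pixels'],cv2.COLOR_RGB2BGR)[120:220,140:270],(650,500),interpolation=cv2.INTER_CUBIC))
```

```text
(no output)
```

View pics/m4.png

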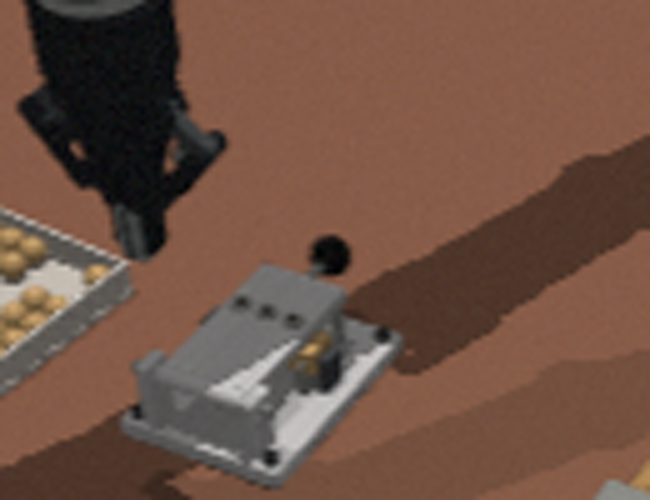

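The knob slipped out and the leaf fell shut; the bar is still in the nest. The pads probably sat above the ball's centre. Re-grip lower.

Emit:
move_arm --pt "0 0 41 0 0" --pt "0 0 82 20 0" --pt "0 0 123 40 0" --pt "0 0 160 55 0" --pt "0 0 180 60 0" --pt "0 0 180 60 0" --pt "0 0 180 60 0" --pt "0 0 180 95 0" --pt "0 0 180 130 0" --pt "0 0 180 154 0" --pt "0 0 180 154 0" --pt "0 0 180 154 0"

```text
t: 6.72
tcp_pos: [436.6, -252.6, 24.1]
eef_rot: [[-0.029, -1.0, 0.004], [-1.0, 0.029, -0.001], [0.0, -0.004, -1.0]]
wrist_force: [-0.2, 0.4, 0.4]
gripper_width: 85.4
```

Emit:
move_arm --pt "1 0 0 0 0" --pt "1 0 0 0 0" --pt "1 0 0 0 0" --pt "1 0 0 0 0" --pt "1 0 0 0 0" --pt "1 0 0 0 0" --pt "1 0 0 0 0"

```text
t: 7.3
tcp_pos: [437.2, -252.5, 25.2]
eef_rot: [[-0.029, -1.0, 0.005], [-1.0, 0.029, -0.001], [0.001, -0.005, -1.0]]
wrist_force: [-1.0, 1.5, 7.2]
gripper_width: 25.4
```

Emit:
move_arm --pt "1 0 -0.5 -12 0" --pt "1 0 -1.9 -24 0" --pt "1 0 -4.3 -36 0" --pt "1 0 -7.6 -47 0" --pt "1 0 -11.8 -58.4 0" --pt "1 0 -18.4 -71.9 0" --pt "1 0 -26.2 -84.7 0" --pt "1 0 -35 -96.6 0" --pt "1 0 -35 -96.6 0"

```text
t: 8.05
tcp_pos: [470.9, -253.6, 123.8]
eef_rot: [[-0.029, -1.0, 0.004], [-1.0, 0.029, -0.001], [0.0, -0.004, -1.0]]
wrist_force: [-4.1, -0.6, -0.1]
gripper_width: 25.4
```

Emit:
move_arm --pt "1 0 -5 -6 0" --pt "1 0 -10.2 -11 0" --pt "1 0 -16 -16.2 0" --pt "1 0 -21.5 -20.9 0" --pt "1 0 -27.5 -25.5 0" --pt "1 0 -33.7 -29.6 0" --pt "1 0 -40 -33.5 0" --pt "1 0 -46.7 -37.1 0" --pt "1 0 -46.7 -37.1 0"

```text
t: 8.8
tcp_pos: [520.6, -255.2, 162.0]
eef_rot: [[-0.027, -1.0, 0.008], [-1.0, 0.027, -0.002], [0.002, -0.008, -1.0]]
wrist_force: [-0.4, -1.4, -2.2]
gripper_width: 25.5
```

Emit:
move_arm --pt "1 0 -5.5 -2.4 0" --pt "1 0 -11 -4.8 0" --pt "1 0 -18 -7.2 0" --pt "1 0 -25.3 -9.5 0" --pt "1 0 -32.5 -11.2 0" --pt "1 0 -39.9 -12.8 0" --pt "1 0 -47.3 -13.8 0" --pt "1 0 -54.8 -14.6 0" --pt "1 0 -54.8 -14.6 0"

```text
t: 9.55
tcp_pos: [577.2, -257.0, 177.1]
eef_rot: [[-0.027, -1.0, 0.009], [-1.0, 0.027, -0.003], [0.003, -0.009, -1.0]]
wrist_force: [-1.1, -2.6, -5.0]
gripper_width: 25.2
```

Emit:
move_arm --pt "1 0 -7.5 0.5 0" --pt "1 0 -15 1 0" --pt "1 0 -22.5 1.5 0" --pt "1 0 -30 2.5 0" --pt "1 0 -37 3.7 0" --pt "1 0 -44.6 5.2 0" --pt "1 0 -50 6.5 0" --pt "1 0 -50 6.5 0"

```text
t: 10.22
tcp_pos: [629.5, -258.8, 171.2]
eef_rot: [[-0.027, -1.0, 0.012], [-1.0, 0.027, -0.004], [0.004, -0.012, -1.0]]
wrist_force: [-0.7, -2.6, 4.1]
gripper_width: 24.9
```

Emit:
move_arm --pt "0.6 0 0 0 0" --pt "0.3 0 0 0 0" --pt "0 0 0 0 0" --pt "0 0 0 0 0" --pt "0 0 0 0 0" --pt "0 0 0 -25 0" --pt "0 0 0 -60 0" --pt "0 0 20 -90 -0.3" --pt "0 0 60 -100 -0.8" --pt "0 0 100 -100 -1.2" --pt "0 0 118 -100 -1.571" --pt "0 0 118 -100 -1.571" --pt "0 0 118 -100 -1.571" --pt "0 0 118 -100 -1.571" --pt "0 0 118 -100 -1.571"

```text
t: 11.47
tcp_pos: [509.9, -255.0, 270.1]
eef_rot: [[0.83, -0.558, 0.013], [-0.558, -0.83, -0.004], [0.013, -0.004, -1.0]]
wrist_force: [-0.1, -0.0, 0.3]
gripper_width: 85.1
```

Run:
```python
from h import *
np.set_printoptions(precision=4,suppress=True)
o=manip.observe();print(o['t'],o['tcp_pos'],o['eef_rot'],o['q'],o['gripper_width'])
a=snap('scene');b=snap('top')
f=lambda s,c,r:cv2.resize(cv2.cvtColor(s['pixels'],cv2.COLOR_RGB2BGR)[r:r+100,c:c+100],(400,400),interpolation=cv2.INTER_CUBIC)
R=lambda y:np.array([[np.cos(y),-np.sin(y),0],[np.sin(y),np.cos(y),0],[0,0,1]])
im=f(a,140,120)
p=[R(-.029)@[x,y,46]+[511,-254.5,0] for x,y in((-12,-40),(12,-40),(12,40),(-12,40))]
for u in (proj(a,p)-[140,120]+.5)*4: cv2.circle(im,tuple(int(v) for v in u),2,(0,0,255),-1)
cv2.imwrite('pics/m5.png',np.hstack([im,f(b,275,140)]))
```

```text
11.4667 [ 509.9457 -255.0469  270.118 ] [[ 0.8299 -0.5577  0.0126]
 [-0.5577 -0.83   -0.004 ]
 [ 0.0127 -0.0037 -0.9999]] [ 0.4246  0.347  -0.0516  1.9316  0.0221  0.8504 -0.23  ] 85.14891196004486
```

View pics/m5.png

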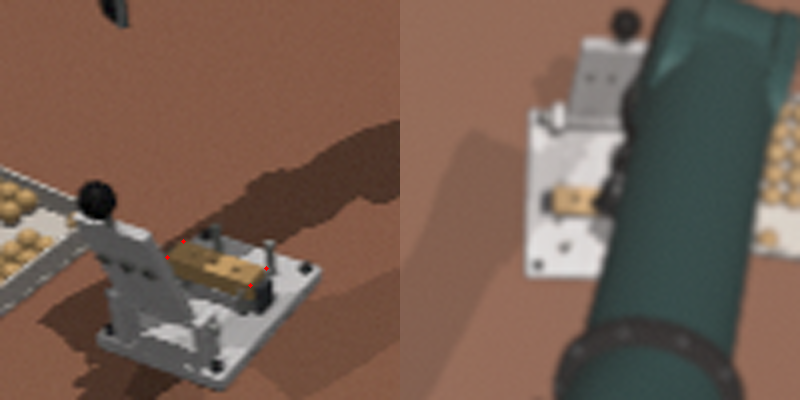

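The leaf stands open by itself (knob at crop (97,200)), and the predicted bar top corners lie on the bar. Go down to it.

Emit:
move_arm --pt "0.3 -2.5 0 30 -0.12" --pt "0.3 -2.5 0 65 -0.24" --pt "0.3 -2.5 0 100 -0.36" --pt "0.3 -2.5 0 135 -0.48" --pt "0.3 -2.5 0 165 -0.562" --pt "0.3 -2.5 0 180 -0.562" --pt "0.3 -2.5 0 180 -0.562" --pt "0.3 -2.5 0 180 -0.562"

```text
t: 12.23
tcp_pos: [509.9, -254.2, 89.4]
eef_rot: [[0.999, -0.038, 0.011], [-0.038, -0.999, -0.003], [0.011, 0.003, -1.0]]
wrist_force: [-0.4, -0.2, -0.1]
gripper_width: 59.9
```

Emit:
move_arm --pt "0.3 0.4 0.2 25 -0.009" --pt "0.3 0.4 0.2 50 -0.009" --pt "0.3 0.4 0.2 67 -0.009" --pt "0.3 0.4 0.2 67 -0.009" --pt "0.3 0.4 0.2 67 -0.009" --pt "1 0.4 0.2 67 -0.009" --pt "1 0.4 0.2 67 -0.009" --pt "1 0.4 0.2 67 -0.009" --pt "1 0.4 0.2 67 -0.009" --pt "1 0.4 0.2 67 -0.009" --pt "1 0.4 0.2 67 -0.009"

```text
t: 13.15
tcp_pos: [512.1, -255.2, 24.2]
eef_rot: [[0.999, -0.03, 0.013], [-0.03, -1.0, -0.004], [0.014, 0.004, -1.0]]
wrist_force: [-1.2, 0.4, 6.7]
gripper_width: 22.7
```

Gripped (22.7 mm opening). Lift straight up.

Emit:
move_arm --pt "1 0 0 -10 0" --pt "1 0.2 0 -22 0" --pt "1 0.5 0 -45 0" --pt "1 1 0 -80 0" --pt "1 2 0 -120 0" --pt "1 2 0 -160 0" --pt "1 2 0 -200 0" --pt "1 2 0 -230 0" --pt "1 2 0 -230 0" --pt "1 2 0 -230 0"

```text
t: 13.98
tcp_pos: [512.1, -254.8, 257.9]
eef_rot: [[0.999, -0.03, 0.019], [-0.03, -1.0, -0.007], [0.02, 0.007, -1.0]]
wrist_force: [0.2, -0.1, -1.2]
gripper_width: 22.6
```

Emit:
move_arm --pt "1 27 -28 -1 -0.02" --pt "1 54 -57 -2 -0.04" --pt "1 81 -86 -3 -0.06" --pt "1 108 -114 -4 -0.08" --pt "1 135 -143 -5 -0.1" --pt "1 162 -171 -6 -0.12" --pt "1 189 -200 -7 -0.14" --pt "1 216 -228 -8 -0.16" --pt "1 243 -257 -9 -0.18" --pt "1 270 -285 -10 -0.2" --pt "1 297 -314 -10 -0.2" --pt "1 324 -342 -10 -0.2" --pt "1 351 -371 -10 -0.2" --pt "1 378 -399 -10 -0.2" --pt "1 405 -427 -10 -0.2" --pt "1 405 -427 -10 -0.2" --pt "1 405 -427 -10 -0.2"

```text
t: 15.4
tcp_pos: [928.3, 163.9, 267.3]
eef_rot: [[0.985, 0.173, 0.013], [0.173, -0.985, -0.007], [0.011, 0.009, -1.0]]
wrist_force: [-1.2, -0.4, -0.9]
gripper_width: 22.8
```

Now test what an out-of-reach outward target does to the tilt.

Emit:
move_arm --pt "1 30 0 0 0" --pt "1 60 0 0 0" --pt "1 90 0 0 0" --pt "1 120 0 0 0" --pt "1 150 0 0 0" --pt "1 150 0 0 0"

```text
t: 15.9
tcp_pos: [1039.6, 175.4, 254.0]
eef_rot: [[0.987, 0.159, 0.014], [0.159, -0.987, -0.001], [0.014, 0.004, -1.0]]
wrist_force: [0.3, -1.8, -1.5]
gripper_width: 23.0
```

Run:
```python
from h import *
np.set_printoptions(precision=4,suppress=True)
o=manip.observe();print(o['t'],o['tcp_pos'],o['eef_rot'],o['q'],o['gripper_width'])
```

```text
15.9 [1039.5729  175.3649  254.0005] [[ 0.9872  0.1587  0.0143]
 [ 0.1588 -0.9873 -0.0014]
 [ 0.0139  0.0036 -0.9999]] [-0.2383  1.2401  0.3039  0.2127 -0.2855  1.6842 -0.0147] 22.958235780192403
```

Emit:
move_arm --pt "1 40 0 0 0" --pt "1 80 0 0 0" --pt "1 120 0 0 0" --pt "1 120 0 0 0"

```text
t: 16.23
tcp_pos: [1054.5, 171.0, 241.3]
eef_rot: [[0.987, 0.153, 0.043], [0.153, -0.988, 0.003], [0.043, 0.004, -0.999]]
wrist_force: [-0.3, -0.3, -0.0]
gripper_width: 23.0
```

Run:
```python
from h import *
np.set_printoptions(precision=4,suppress=True)
o=manip.observe();print(o['t'],o['tcp_pos'],o['eef_rot'],o['q'],o['gripper_width'])
```

```text
16.2333 [1054.5311  170.9746  241.2707] [[ 0.9874  0.1525  0.043 ]
 [ 0.1525 -0.9883  0.0026]
 [ 0.0429  0.004  -0.9991]] [-0.2663  1.3098  1.0403  0.1918 -1.0035  1.6886  0.0545] 23.008307297816348
```

Emit:
move_arm --pt "1 150 0 0 0" --pt "1 300 0 0 0" --pt "1 300 0 0 0" --pt "1 300 0 0 0"

```text
t: 16.57
tcp_pos: [1070.5, 169.6, 219.2]
eef_rot: [[0.986, 0.147, 0.076], [0.147, -0.989, 0.005], [0.076, 0.007, -0.997]]
wrist_force: [1.3, -0.4, -0.1]
gripper_width: 22.8
```

Run:
```python
from h import *
np.set_printoptions(precision=4,suppress=True)
o=manip.observe();print(o['t'],o['tcp_pos'],o['eef_rot'],o['q'],o['gripper_width'])
```

```text
16.5667 [1070.5293  169.6306  219.2029] [[ 0.9861  0.1474  0.0763]
 [ 0.1474 -0.9891  0.0048]
 [ 0.0761  0.0065 -0.9971]] [-0.2657  1.352   1.2864  0.1909 -1.2499  1.6561  0.0682] 22.847906456091152
```

Emit:
move_arm --pt "1 150 -50 -40 0" --pt "1 300 -100 -80 0" --pt "1 300 -100 -80 0" --pt "1 300 -100 -80 0" --pt "1 300 -100 -80 0"

```text
t: 16.98
tcp_pos: [1067.9, 219.8, 239.3]
eef_rot: [[0.982, 0.15, 0.11], [0.15, -0.989, 0.013], [0.111, 0.004, -0.994]]
wrist_force: [-0.6, 0.5, 0.0]
gripper_width: 22.9
```

Run:
```python
from h import *
np.set_printoptions(precision=4,suppress=True)
o=manip.observe();print(o['t'],o['tcp_pos'],o['eef_rot'],o['q'],o['gripper_width'])
```

```text
16.9833 [1067.9401  219.8254  239.3082] [[ 0.9825  0.1503  0.1102]
 [ 0.1497 -0.9886  0.0132]
 [ 0.1109  0.0036 -0.9938]] [-0.311   1.3347  1.2903  0.187  -1.2514  1.6404  0.0228] 22.856604711756308
```

Emit:
move_arm --pt "1 150 -30 -20 0" --pt "1 300 -60 -40 0" --pt "1 300 -60 -40 0" --pt "1 300 -60 -40 0" --pt "1 300 -60 -40 0" --pt "1 300 -60 -40 0" --pt "1 300 -60 -40 0" --pt "1 300 -60 -40 0"

```text
t: 17.65
tcp_pos: [1072.0, 247.4, 241.8]
eef_rot: [[0.978, 0.15, 0.143], [0.149, -0.989, 0.021], [0.144, 0.001, -0.99]]
wrist_force: [-0.2, -0.6, 0.8]
gripper_width: 23.0
```

Run:
```python
from h import *
np.set_printoptions(precision=4,suppress=True)
o=manip.observe();print(o['t'],o['tcp_pos'],o['eef_rot'],o['q'],o['gripper_width'])
```

```text
17.65 [1072.0042  247.4365  241.8431] [[ 0.9783  0.1502  0.1426]
 [ 0.1488 -0.9887  0.0206]
 [ 0.1441  0.001  -0.9896]] [-0.3361  1.3335  1.2913  0.1882 -1.2517  1.608  -0.0013] 22.98625257395938
```

Emit:
move_arm --pt "1 150 -30 -10 0" --pt "1 300 -60 -20 0" --pt "1 300 -60 -20 0" --pt "1 300 -60 -20 0"

```text
t: 17.98
tcp_pos: [1078.8, 265.4, 240.6]
eef_rot: [[0.973, 0.151, 0.174], [0.148, -0.989, 0.029], [0.177, -0.002, -0.984]]
wrist_force: [-0.1, 0.3, -1.1]
gripper_width: 22.7
```

Emit:
move_arm --pt "1 150 -30 0 0" --pt "1 300 -60 0 0" --pt "1 300 -60 0 0" --pt "1 300 -60 0 0"

```text
t: 18.32
tcp_pos: [1086.7, 281.5, 235.6]
eef_rot: [[0.967, 0.152, 0.206], [0.148, -0.988, 0.037], [0.209, -0.005, -0.978]]
wrist_force: [0.5, 0.2, -0.1]
gripper_width: 22.8
```

Emit:
move_arm --pt "1 150 -30 10 0" --pt "1 300 -60 20 0" --pt "1 300 -60 20 0" --pt "1 300 -60 20 0"

```text
t: 18.65
tcp_pos: [1095.5, 296.2, 227.3]
eef_rot: [[0.959, 0.153, 0.237], [0.147, -0.988, 0.046], [0.241, -0.009, -0.97]]
wrist_force: [-0.0, -0.0, -0.5]
gripper_width: 23.0
```

```bash
python3 - <<'E'
from h import *
np.set_printoptions(precision=4,suppress=True)
o=manip.observe();print(o['t'],o['tcp_pos'],o['eef_rot'],o['q'],o['gripper_width'])
E
cat > fit2.py <<'E'
# chamfer-free photometric fit: ring outline (white top) in both views -> edge points vs projected 3D circle, plus plate edges
from h import *
from scipy.optimize import least_squares
np.set_printoptions(precision=2,suppress=True)
import pickle
a=optics.snapshot('scene');b=optics.snapshot('top')
for s,f in((a,'s1'),(b,'t1')): s['pixels']=cv2.cvtColor(cv2.imread(f'pics/{f}.png'),cv2.COLOR_BGR2RGB)
pickle.dump((dict(a),dict(b)),open('cams.pkl','wb'))
R=lambda y:np.array([[np.cos(y),-np.sin(y),0],[np.sin(y),np.cos(y),0],[0,0,1]])
def sub(s,c,n,r0,r1,N=25):
    # subpixel edge along direction n from c: steepest change of brightness
    g=cv2.GaussianBlur(s['pixels'].astype(np.float32).mean(2),(0,0),.5)
    t=np.linspace(r0,r1,80);P=(c+t[:,None]*n).astype(np.float32)
    v=cv2.remap(g,P[:,0][None],P[:,1][None],cv2.INTER_CUBIC)[0];d=np.abs(np.gradient(v));i=np.argmax(d)
    w=d[max(0,i-8):i+9];return (t[max(0,i-8):i+9]*w).sum()/w.sum(),d[i]
pts=dict(a=a,b=b)
p=np.array([532.2,255.1,.17,.285])
def lens(p): 
    z=np.array([-np.sin(p[3]),0,np.cos(p[3])]);return R(p[2])@[140-45*np.sin(p[3]),0,90+45*np.cos(p[3])]+[p[0],p[1],0],R(p[2])@z,R(p[2])@[0,1,0]
segs=[(a,(200,-50,0),(200,50,0)),(a,(0,55,10),(60,55,10)),(a,(150,55,10),(200,55,10)),(a,(20,-55,10),(70,-55,10)),(a,(180,-55,10),(198,-55,10)),
 (b,(5,55,10),(85,55,10)),(b,(5,-55,10),(120,-55,10)),(b,(0,-50,10),(0,50,10)),(b,(200,-53,10),(200,-35,10))]
def items(p):
    L,z,y=lens(p);x=np.cross(y,z);o=[]
    for s in (a,b):
        th=np.linspace(0,2*np.pi,40,endpoint=False);rad=35
        C=proj(s,[L])[0];E=proj(s,[L+rad*(np.cos(t)*x+np.sin(t)*y) for t in th])
        for e,t in zip(E,th): n=(e-C)/np.linalg.norm(e-C);o.append((s,('c',t),e,n))
    for s,A,B in segs:
        A,B=np.array(A,float),np.array(B,float)
        for u in np.linspace(.05,.95,12):
            X=A+u*(B-A);e,e2=proj(s,[R(p[2])@X+[p[0],p[1],0],R(p[2])@(X+.01*(B-A))+[p[0],p[1],0]]);d=(e2-e)/np.linalg.norm(e2-e);o.append((s,('l',X),e,np.array([-d[1],d[0]])))
    return o
for it in range(6):
    obs=[]
    for s,k,e,n in items(p):
        r,g=sub(s,e,n,-2.2,2.2);obs.append((e+r*n,n,g))
    def res(p):
        return np.array([(e-o[0])@o[1] for (s,k,e,n),o in zip(items(p),obs)])*np.array([min(o[2],4)/4 for o in obs])
    f=least_squares(res,p,loss='cauchy',f_scale=.2);p=f.x
    print(p,np.degrees(p[2:]),lens(p)[0],f.cost)
r=res(p);print('ring scene',r[:40]);print('ring top',r[40:80]);print(np.array([np.r_[np.median(q),q.std()] for q in r[80:].reshape(-1,12)]))
E
python3 fit2.py
```

```text
18.65 [1095.4829  296.1946  227.2595] [[ 0.9594  0.1534  0.2367]
 [ 0.1467 -0.9881  0.0458]
 [ 0.2409 -0.0092 -0.9705]] [-0.3744  1.353   1.2912  0.1879 -1.2565  1.4899 -0.0385] 23.040503649907038
[533.84 252.51   0.19   0.39] [10.81 22.54] [654.41 275.52 131.56] 4.902795286356716
[534.1  253.36   0.18   0.39] [10.45 22.13] [655.11 275.67 131.69] 4.725359129569946
[534.01 252.81   0.19   0.39] [10.77 22.06] [654.94 275.8  131.7 ] 4.561037996024492
[534.03 253.11   0.18   0.39] [10.57 22.13] [654.99 275.69 131.69] 4.582647293833351
[534.05 252.6    0.19   0.39] [10.91 22.14] [654.87 275.88 131.68] 4.5862148321457505
[533.68 253.06   0.19   0.38] [10.64 21.87] [654.8  275.81 131.76] 4.576048328879047
ring scene [-0.09  0.18 -0.03  0.37  0.26 -0.03  0.34  1.31  1.19  1.16  1.2   1.14
  1.07  0.48  0.35  0.7   0.43  0.33  0.03  2.11  2.08  0.14 -0.13  0.24
  0.3   0.01  0.06  0.12  0.8   0.61  0.61  0.68  0.55  0.95  0.73  0.47
  0.09  0.09  0.02  0.37]
ring top [-0.2   0.15 -0.26 -0.2  -0.22 -0.15 -0.48  0.09  0.27  0.36  0.27  0.78
 -0.04  0.23  0.52  1.31  1.2   1.35  0.82  0.94  0.94  1.7   1.31  1.48
  1.59  1.22  0.97  1.46  0.77  0.81  0.61  1.08  0.43  0.44  0.12  0.11
 -0.12  0.34 -0.12 -0.12]
[[ 0.2   0.14]
 [-0.01  0.16]
 [-0.14  0.08]
 [-0.13  0.6 ]
 [ 0.05  0.23]
 [-0.03  0.11]
 [ 0.26  0.08]
 [-0.24  0.07]
 [ 0.14  0.07]]
```

```bash
python3 - <<'E'
s=open('fit2.py').read()
s=s.replace("p=np.array([532.2,255.1,.17,.285])","p=np.array([532.2,255.1,.17,.285,33,0,0,0,0.])")
s=s.replace("rad=35","rad=p[4]").replace("    return o\nfor","    return [(s,k,e+(p[5:7] if s is a else p[7:9]),n) for s,k,e,n in o]\nfor")
s=s.replace("range(6)","range(8)").replace("for o in obs])\n","for o in obs])*1.0\n    res2=lambda p:np.r_[res(p),p[5:9]/.6]\n").replace("least_squares(res,","least_squares(res2,")
s=s.replace("a=optics.snapshot('scene');b=optics.snapshot('top')","a,b=pickle.load(open('cams.pkl','rb'))").replace("pickle.dump((dict(a),dict(b)),open('cams.pkl','wb'))","")
# init variants
s=s.replace("for it in range","import sys\np[3]=float(sys.argv[1])\nfor it in range").replace("    print(p,np.deg","    if it==7: print(p,np.deg")
open('fit3.py','w').write(s+"\nprint('sig',np.sqrt(np.diag(np.linalg.inv(f.jac.T@f.jac)))[:4]*.3)\n")
E
for t in .26 .35 .43; do python3 fit3.py $t; done
```

```text
[532.8  253.49   0.17   0.36  32.56  -0.01  -0.    -0.59  -0.65] [   9.93   20.6  1865.59   -0.65   -0.14  -33.96  -37.2 ] [655.11 274.91 132.12] 2.947578482623149
ring scene [-0.38 -0.06  0.22  0.13  0.03 -0.31  0.06 -0.48  0.03  0.28  0.42  0.33
  0.12  0.27  0.23  0.08 -0.19  0.02  0.01  1.99  2.    0.09 -0.05  0.34
  0.34  0.03  0.29  0.13  0.37  0.2   0.29  0.19  0.14  0.55 -0.27  0.25
 -0.06 -0.07  0.22 -0.03]
ring top [-0.11 -0.42 -0.14  0.22  0.18  0.22  0.02 -0.33 -0.05 -0.   -0.15 -0.47
 -0.07  0.    0.02 -0.04 -0.33  0.27 -0.27 -0.19 -0.26 -0.67 -0.35 -0.02
  0.09  0.07 -0.13  0.35 -0.29 -0.24 -0.41  0.17 -0.22 -0.21 -0.22  0.13
 -0.08 -0.41 -0.11 -0.06]
[[ 0.18  0.41]
 [-0.05  0.15]
 [-0.09  0.08]
 [-0.14  0.59]
 [ 0.18  0.2 ]
 [-0.07  0.08]
 [ 0.19  0.08]
 [-0.15  0.08]
 [ 0.14  0.09]]
sig [0.87 1.57 0.01 0.01]
[534.68 253.93   0.18   0.36  32.23  -0.01  -0.57  -0.43  -0.07] [  10.12   20.44 1846.82   -0.46  -32.71  -24.61   -3.94] [657.04 275.76 132.17] 2.824822584195455
ring scene [-0.29 -0.08  0.25  0.03  0.   -0.29  0.03 -0.59  0.13  0.26  0.41  0.38
  0.15  0.26  0.
[... 706 characters left out ...]
14 132.13] 2.9209025965773487
ring scene [-0.32 -0.04 -0.    0.03  0.01 -0.16 -0.65  0.07  0.18  0.44  0.48 -0.05
  0.24  0.33 -0.21  0.22  0.44  0.08  0.09  0.08  2.06  1.62 -0.15  0.32
  0.34  0.07  0.31  0.04  0.48  0.17  0.29  0.26  0.11  0.37 -0.24 -0.58
 -0.2   0.06  0.16  0.05]
ring top [-0.13 -0.42 -0.04  0.15  0.02  0.19  0.11 -0.43 -0.1  -0.01 -0.15 -0.55
 -0.32 -0.01  0.11 -0.01 -0.2   0.32 -0.18 -0.09 -0.17 -0.59 -0.13  0.1
  0.24  0.2  -0.06 -0.46 -0.17 -0.07 -0.26  0.3  -0.26 -0.07 -0.1   0.21
 -0.03 -0.34 -0.1   0.  ]
[[ 0.14  0.39]
 [-0.    0.14]
 [-0.11  0.08]
 [-0.14  0.56]
 [ 0.14  0.21]
 [-0.05  0.07]
 [ 0.21  0.09]
 [-0.18  0.07]
 [ 0.15  0.07]]
sig [0.9  1.58 0.01 0.01]
```

```bash
cat > k.py <<'E'
from h import *
import pickle
np.set_printoptions(precision=2,suppress=True)
a,b=pickle.load(open('cams.pkl','rb'))
for s,f in((a,'s1'),(b,'t1')): s['pixels']=cv2.cvtColor(cv2.imread(f'pics/{f}.png'),cv2.COLOR_BGR2RGB)
def dark(s,c0,c1,r0,r1,th):
    p=s['pixels'][r0:r1,c0:c1].astype(float);m=p[...,0]<th
    n,l,st,ce=cv2.connectedComponentsWithStats(m.astype(np.uint8));i=1+np.argmax(st[1:,4]);return ce[i]+[c0,r0],st[i]
KA=dark(a,314,324,252,266,45);KA2=dark(a,356,366,259,275,45);print(KA,KA2)
KB=dark(b,158,165.__int__(),135,155,110);KB2=dark(b,193,202,135,155,110);print(KB,KB2)
print(b['pixels'][138:152,158:166,0]);print(b['pixels'][138:152,192:202,0])
lA,lB=np.array([343.23,247.98]),np.array([174.16,143.1])
def tri(pa,pb):
    (c1,d1),(c2,d2)=ray(a,pa),ray(b,pb);t=np.linalg.lstsq(np.c_[d1,-d2],c2-c1,rcond=None)[0]
    A,B=c1+t[0]*d1,c2+t[1]*d2;return (A+B)/2,np.linalg.norm(A-B)
print('knobs tri',tri(KA[0],KB[0]),tri(KA2[0],KB2[0]))
mA=(KA[0]+KA2[0])/2;mB=(KB[0]+KB2[0])/2
print('pivot',tri(mA,mB),onz(a,mA,90),onz(b,mB,90))
E
python3 k.py
```

```text
File "k.py", line 10
    KB=dark(b,158,165.__int__(),135,155,110);KB2=dark(b,193,202,135,155,110);print(KB,KB2)
                     ^
SyntaxError: invalid decimal literal
```

```bash
sed -i 's/165.__int__()/165/' k.py; python3 k.py
```

```text
(array([320.33, 260.22]), array([ 4,  3,  6, 11, 45], dtype=int32)) (array([359.55, 268.35]), array([ 0,  4,  8, 12, 51], dtype=int32))
(array([162.13, 144.02]), array([ 1,  4,  6, 11, 46], dtype=int32)) (array([194.43, 145.05]), array([ 0,  4,  5, 14, 40], dtype=int32))
[[144 144 144 143 132 117 114 126]
 [145 145 145 138 118  97  99 129]
 [145 144 142 130 105  82  91 139]
 [142 137 126 108  88  75  96 151]
 [139 121  93  73  67  75 101 158]
 [137 109  72  50  56  76 105 161]
 [136 106  69  49  56  77 107 158]
 [139 115  76  50  57  77 102 154]
 [143 127  90  53  60  76  93 138]
 [145 135 104  75  75  82  81 112]
 [145 139 122 106 102  98  81  88]
 [144 144 137 126 122 117  97  76]
 [145 145 141 132 129 127 112  82]
 [144 144 141 133 128 128 118  93]]
[[ 96 115 137 145 145 144 144 143 144 144]
 [ 78 103 131 143 144 145 144 144 143 144]
 [ 69  93 121 134 140 143 144 145 144 144]
 [ 61  81 102 115 126 134 140 144 144 143]
 [ 60  77  89  96 102 113 129 140 145 144]
 [ 63  77  89  90  91  97 117 137 144 145]
 [ 71  80  89  91  90  93 110 135 145 145]
 [ 72  79  85  88  90  94 110 136 145 144]
 [ 72  77  81  89  92  95 112 136 145 145]
 [ 72  78  83  92 101 112 123 140 145 145]
 [ 73  78  89 108 122 133 140 142 146 145]
 [ 71  81 100 128 141 144 144 146 145 146]
 [ 72  86 110 135 146 147 146 145 144 146]
 [ 80  97 116 134 143 145 146 144 144 145]]
knobs tri (array([676.21, 277.74, 107.16]), np.float64(97.478958226927)) (array([661.4 , 270.9 ,  69.84]), np.float64(112.59096124157419))
pivot (array([667.01, 274.73,  81.38]), np.float64(6.427286677012408)) [673.39 278.83  90.  ] [665.3  270.17  90.  ]
```

```bash
cat >> k.py <<'E'
print('----')
print(tri(KA2[0],np.array([161.5,144.3])))
y=np.radians(10);S=np.array([np.cos(y),np.sin(y),0]);Y=np.array([-np.sin(y),np.cos(y),0])
P=onz(a,mA,90);K=onz(b,(161.3,144.2),90)
print('K in top: along S',K@S,'P scene along S',P@S, 'model',R if 0 else np.array([534,253.5,0])@S+140)
for d in (14,16,18,20,22,24):
    t=np.radians(d);v=45*np.array([0,0,np.cos(t)])-45*np.sin(t)*S
    ua=proj(a,[P+v])[0]-lA
    lat=(onz(b,lB,132)-K)@Y
    ub=proj(b,[K+lat*Y+v])[0]-lB
    print(d,ua,ub)
E
python3 k.py|sed -n '/----/,$p'
```

```text
----
(array([665.96, 328.67,  90.76]), np.float64(2.9612275238701375))
K in top: along S 713.6347273440772 P scene along S 711.5782476763202 model 709.907153147086
14 [-0.62  1.56] [-0.31 -1.72]
16 [-0.58  1.23] [-0.23 -1.28]
18 [-0.54  0.91] [-0.15 -0.83]
20 [-0.51  0.61] [-0.07 -0.38]
22 [-0.47  0.34] [0.02 0.06]
24 [-0.45  0.08] [0.1  0.51]
```

Emit:
move_arm --pt "1 150 -10 15 0" --pt "1 300 -20 30 0" --pt "1 300 -20 30 0" --pt "1 300 -20 30 0"

```text
t: 19.08
tcp_pos: [1108.7, 292.6, 220.5]
eef_rot: [[0.951, 0.154, 0.267], [0.145, -0.988, 0.054], [0.273, -0.013, -0.962]]
wrist_force: [0.2, 0.2, -0.8]
gripper_width: 23.5
```

Emit:
move_arm --pt "1 150 -10 15 0" --pt "1 300 -20 30 0" --pt "1 300 -20 30 0" --pt "1 300 -20 30 0"

```text
t: 19.42
tcp_pos: [1120.4, 290.1, 219.0]
eef_rot: [[0.942, 0.155, 0.298], [0.143, -0.988, 0.062], [0.304, -0.016, -0.953]]
wrist_force: [0.4, 1.0, -1.5]
gripper_width: 22.7
```

Emit:
move_arm --pt "1 150 -10 20 0" --pt "1 300 -20 40 0" --pt "1 300 -20 40 0" --pt "1 300 -20 40 0"

```text
t: 19.75
tcp_pos: [1131.8, 288.1, 218.2]
eef_rot: [[0.932, 0.155, 0.328], [0.14, -0.988, 0.07], [0.335, -0.019, -0.942]]
wrist_force: [0.5, 0.8, 0.9]
gripper_width: 22.9
```

Run:
```python
from h import *
np.set_printoptions(precision=4,suppress=True)
o=manip.observe();print(o['t'],o['tcp_pos'],o['eef_rot'],o['q'],o['gripper_width'])
```

```text
19.75 [1131.7528  288.0534  218.1512] [[ 0.9318  0.1554  0.3281]
 [ 0.1402 -0.9877  0.0698]
 [ 0.3349 -0.0191 -0.9421]] [-0.358   1.3699  1.2913  0.1881 -1.2714  1.3749 -0.0222] 22.90866570654556
```

Emit:
move_arm --pt "1 150 80 20 0" --pt "1 270 160 40 0" --pt "1 270 160 40 0" --pt "1 270 160 40 0"

```text
t: 20.08
tcp_pos: [1158.4, 207.9, 219.5]
eef_rot: [[0.922, 0.151, 0.356], [0.134, -0.988, 0.072], [0.363, -0.019, -0.932]]
wrist_force: [-0.1, -0.4, -0.3]
gripper_width: 23.2
```

Emit:
move_arm --pt "1 -20 -8 -20 0" --pt "1 -40 -17 -40 0" --pt "1 -60 -26 -60 -0.01" --pt "1 -85 -36 -85 -0.02" --pt "1 -110 -47 -110 -0.03" --pt "1 -135 -58 -135 -0.038" --pt "1 -160 -69 -160 -0.038" --pt "1 -192 -82 -191 -0.038" --pt "1 -192 -82 -191 -0.038" --pt "1 -192 -82 -191 -0.038"

```text
t: 20.92
tcp_pos: [900.0, 249.7, 332.2]
eef_rot: [[0.915, 0.186, 0.358], [0.171, -0.982, 0.075], [0.366, -0.007, -0.931]]
wrist_force: [0.4, 0.4, 0.1]
gripper_width: 22.8
```

Run:
```python
from h import *
np.set_printoptions(precision=4,suppress=True)
o=manip.observe();print(o['t'],o['tcp_pos'],o['eef_rot'],o['q'],o['gripper_width'])
a=snap('scene','s6.png')
i=cv2.cvtColor(a['pixels'],cv2.COLOR_RGB2BGR);cv2.imwrite('pics/m6.png',cv2.resize(i,(768,576)))
```

```text
20.9167 [899.9871 249.725  332.2389] [[ 0.9148  0.1862  0.3584]
 [ 0.1706 -0.9825  0.0748]
 [ 0.3661 -0.0073 -0.9306]] [-0.8746  1.0078  1.3193  1.298  -1.1653  1.1932  0.5624] 22.830772780406164
```

View pics/m6.png

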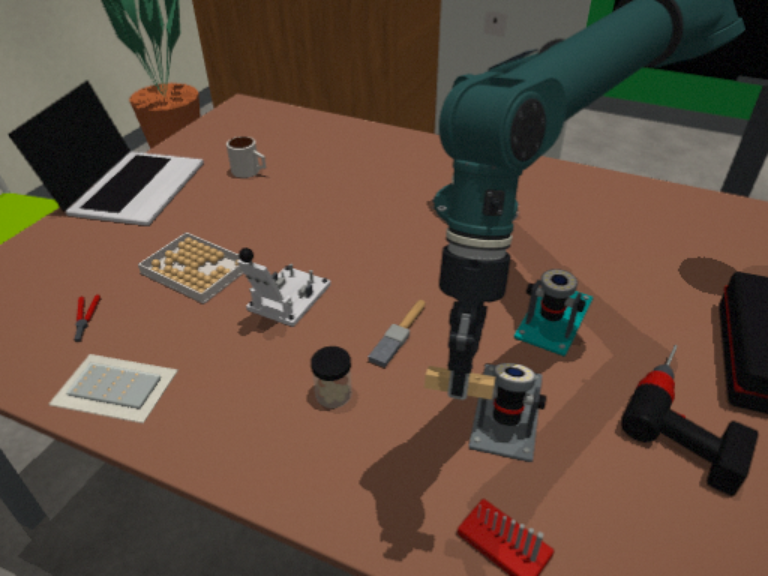

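The bar is held and the head tilted; the jig's leaf stands open and the other objects look undisturbed. Move above the lens.

Emit:
move_arm --pt "1 -29 -7 -6 0" --pt "1 -58 -14 -11 0" --pt "1 -87 -21 -17 0" --pt "1 -116 -28 -22 0" --pt "1 -145 -35 -28 0" --pt "1 -174 -43 -33 0" --pt "1 -203 -50 -39 0" --pt "1 -232 -57 -44 0" --pt "1 -261 -64 -50 0" --pt "1 -290 -71 -55 0" --pt "1 -290 -71 -55 0" --pt "1 -290 -71 -55 0"

```text
t: 21.97
tcp_pos: [602.7, 265.1, 275.3]
eef_rot: [[0.916, 0.185, 0.356], [0.17, -0.983, 0.073], [0.364, -0.006, -0.932]]
wrist_force: [0.7, -0.6, -0.9]
gripper_width: 23.4
```

Run:
```python
from h import *
np.set_printoptions(precision=4,suppress=True)
o=manip.observe();print(o['t'],o['tcp_pos'],o['eef_rot'],o['q'],o['gripper_width'])
zl=np.array([-.356,-.063,.932]);T=np.array([657,276.1,132])+100*zl-3.8*zl
print('delta tool to target',o['eef_rot'].T@(T-o['tcp_pos']),T)
```

```text
21.9667 [602.6616 265.1203 275.2638] [[ 0.9158  0.1854  0.3563]
 [ 0.1705 -0.9826  0.0731]
 [ 0.3636 -0.0062 -0.9315]] [-1.3705  0.7264  1.3395  2.0156 -1.086   0.7912  0.6955] 23.439717001749887
delta tool to target [-0.254  -0.7741 57.452 ] [622.7528 270.0394 221.6584]
```

Emit:
move_arm --pt "1 0 -0.3 15 0" --pt "1 -0.2 -0.6 30 0" --pt "1 -0.2 -0.8 45 0" --pt "1 -0.2 -0.8 57.5 0" --pt "1 -0.2 -0.8 57.5 0" --pt "1 -0.2 -0.8 57.5 0" --pt "1 -0.2 -0.8 57.5 0"

```text
t: 22.55
tcp_pos: [624.6, 269.1, 222.4]
eef_rot: [[0.915, 0.184, 0.358], [0.17, -0.983, 0.072], [0.365, -0.005, -0.931]]
wrist_force: [1.2, 0.1, -0.4]
gripper_width: 23.2
```

Run:
```python
from h import *
np.set_printoptions(precision=4,suppress=True)
o=manip.observe();print(o['t'],o['tcp_pos'],o['eef_rot'],o['q'],o['gripper_width'])
a=snap('scene','s7.png');b=snap('top','t7.png')
Rt=o['eef_rot'];U=o['tcp_pos']-3.8*Rt[:,2]
L=np.array([657,276.1,132]);y=np.radians(10.1);zl=np.array([-.356,-.063,.932]);Y=np.array([-np.sin(y),np.cos(y),0]);X=np.cross(Y,zl)
def tile(s,c,r,k):
    im=cv2.resize(cv2.cvtColor(s['pixels'],cv2.COLOR_RGB2BGR)[r:r+400//k,c:c+400//k],(400,400),interpolation=cv2.INTER_CUBIC)
    d=lambda P,col:[cv2.circle(im,tuple(int(v) for v in (u-[c,r]+.5)*k),2,col,-1) for u in proj(s,P)]
    d([U+i*12*Rt[:,0]+j*40*Rt[:,1]-h*Rt[:,2] for i in(-1,1) for j in(-1,1) for h in (0,18)],(0,0,255))
    d([L]+[L+33*(np.cos(t)*X+np.sin(t)*Y) for t in np.arange(0,6.28,.39)],(0,255,0)); return im
cv2.imwrite('pics/m7.png',np.hstack([tile(a,300,205,5),tile(b,140,105,5)]))
```

```text
22.55 [624.59   269.1441 222.351 ] [[ 0.9154  0.1841  0.3581]
 [ 0.1695 -0.9829  0.0719]
 [ 0.3652 -0.0051 -0.9309]] [-1.2826  0.7807  1.222   2.0185 -1.1987  0.7272  0.7751] 23.21315408355237
```

View pics/m7.png

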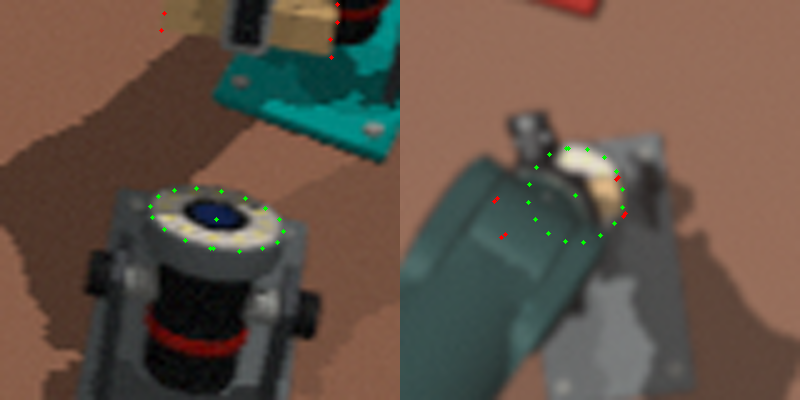

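The green predicted ring lies on the real one in both views. The red bar corners are close, with the right end about 0.8 px low. One tight crop of the bar.

```bash
cat > chk.py <<'E'
from h import *
import sys
np.set_printoptions(precision=4,suppress=True)
o=manip.observe();Rt=o['eef_rot'];U=o['tcp_pos']-3.8*Rt[:,2]
a=snap('scene');c,r,k=325,180,10
im=cv2.resize(cv2.cvtColor(a['pixels'],cv2.COLOR_RGB2BGR)[r:r+50,c:c+60],(600,500),interpolation=cv2.INTER_CUBIC)
pt=lambda i,j,h:tuple(int(v) for v in (proj(a,[U+i*12*Rt[:,0]+j*40*Rt[:,1]-h*Rt[:,2]])[0]-[c,r]+.5)*k)
for i in(-1,1):
  for h in(0,18): cv2.line(im,pt(i,-1,h),pt(i,1,h),(0,0,255) if i>0 else (255,0,0),1)
for j in(-1,1):
  for i in(-1,1): cv2.line(im,pt(i,j,0),pt(i,j,18),(0,0,255),1)
  for h in(0,18): cv2.line(im,pt(-1,j,h),pt(1,j,h),(0,255,0),1)
cv2.imwrite('pics/'+sys.argv[1],im);print(o['t'],o['tcp_pos'],o['eef_rot'],o['dq'])
E
python3 chk.py m8.png
```

```text
22.65 [623.9258 269.5824 222.6385] [[ 0.9153  0.1846  0.358 ]
 [ 0.1697 -0.9828  0.0729]
 [ 0.3653 -0.0059 -0.9309]] [-0.0106 -0.0064 -0.0017  0.008   0.0016  0.0007 -0.0002]
```

View pics/m8.png

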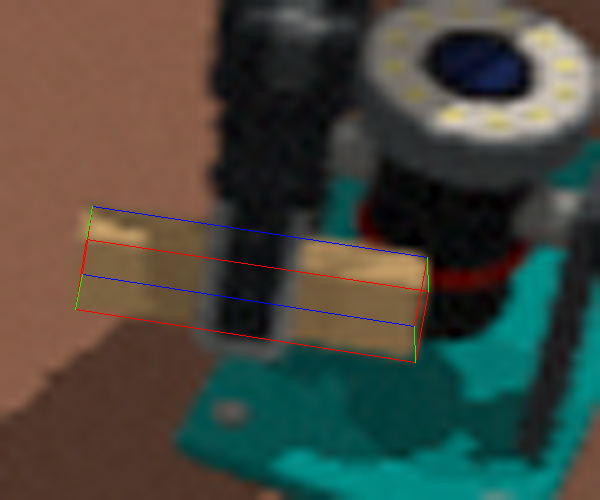

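Run:
```python
from h import *
import pickle
a,b=pickle.load(open('cams.pkl','rb'))
for L in ([657,276.1,132],[657.5,277,132.5],[656.5,277,132]): print(L,proj(a,[L])[0]-[343.23,247.98],proj(b,[L])[0]-[174.16,143.1])
```

```text
[657, 276.1, 132] [-0.40881534  0.3436942 ] [0.48883002 0.46861018]
[657.5, 277, 132.5] [-0.08651123  0.45775203] [0.21307267 0.28959779]
[656.5, 277, 132] [-0.00195373  0.31838093] [0.22589192 0.6062741 ]
```

Emit:
move_arm --pt "1 -0.7 -1.6 0.4 0" --pt "1 -0.7 -1.6 0.4 0" --pt "1 -0.7 -1.6 0.4 0" --pt "1 -0.7 -1.6 0.4 0" --pt "1 -0.7 -1.6 0.4 0" --pt "1 -0.7 -1.6 0.4 0" --pt "1 -0.7 -1.6 0.4 0" --pt "1 -0.7 -1.6 0.4 0"

```text
t: 23.37
tcp_pos: [622.7, 271.3, 221.9]
eef_rot: [[0.915, 0.185, 0.358], [0.17, -0.983, 0.073], [0.365, -0.006, -0.931]]
wrist_force: [-0.6, 0.5, -0.7]
gripper_width: 22.8
```

```bash
cat > st.py <<'E'
from h import *
np.set_printoptions(precision=4,suppress=True)
o=manip.observe();zl=np.array([-.356,-.063,.932]);L=np.array([657.4,277.1,132.3]);T=L+96.2*zl
print(o['t'],o['tcp_pos'],'to go',o['eef_rot'].T@(T-o['tcp_pos']),o['eef_rot'],'dq',o['dq'],o['gripper_width'])
U=o['tcp_pos']-3.8*o['eef_rot'][:,2]-L;print('dist',U@zl,'lateral',np.linalg.norm(U-U@zl*zl),'angle',np.degrees(np.arccos(-o['eef_rot'][:,2]@zl/np.linalg.norm(zl))))
E
python3 st.py
```

```text
23.3667 [622.7435 271.2843 221.9081] to go [0.3513 0.3161 0.0816] [[ 0.9154  0.185   0.3576]
 [ 0.17   -0.9827  0.0731]
 [ 0.365  -0.0062 -0.931 ]] dq [-0.0002  0.0005  0.0015 -0.0005 -0.0022 -0.0008  0.0005] 22.778264105202005
dist 100.01736049278074 lateral 0.4642799598787514 angle 0.5909961691571446
```

```bash
python3 -c "
from h import *
print(manip.job_done())"
```

```text
the job is handed in; nothing more can be done
None
```

The bar is held up to the grey inspection camera, motionless, and I handed the job in at about 23.4 s of the allowed 53 s. By my own measurements it is in place, but the lens tilt is the least certain number.

- **Leaf:** on the first try the knob slipped out at some point after about 0.4 rad and the leaf fell shut. The bar was still in its nest afterwards. I re-gripped lower and swung the leaf to about 1.86 rad before letting go. Later pictures show it standing open.
- **Bar:** I lifted it straight out, held across its 24 mm width. Moves cannot tilt the tool directly. I got the tilt by repeatedly aiming beyond the arm's reach, in the direction away from the robot, then came back to the camera.
- **Final readings (against my own estimate of the lens):**

| Quantity | Reading |
|---|---|
| Underside to lens | 100.0 mm |
| Off the lens centre | 0.5 mm |
| Off square | 0.6° |
| Long side off level | 0.4° |
| Joint speeds | near zero |
| Grip opening | 22.8 mm (stable) |

A close crop before the last 1–2 mm nudge showed the bar's edges within about 0.5 px of the prediction.

**Checks that disagreed or stayed open:**
- **Lens tilt:** the estimates ran from 16° (hand-read corners) to about 20.5–22° (edge fits) and 22–24° (pivot knobs). I used about 21°, so the squareness could be off by a degree or two. The lens position is good to about 2 mm.
- **Elbow joint:** joint 4 read down to 0.187 while I was building up the tilt, against a stated limit of 0.19. That is within the rounding of the limit, but it may count as passing it.
- **Other objects:** in the full scene picture taken after the tilt they looked undisturbed. I took no full picture after the final approach.

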